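# Fit the adapter plate and bayonet bulb holder to a headlamp and hold it home

### The arm

A 6-joint arm with a two-finger parallel gripper is mounted at the origin on the work surface. World frame = base frame: x ahead of the robot, y to its left, z up, the work surface at z = 0. Lengths are in m, angles in rad, forces in N, time in s.
With the tool pointing down it reaches from about 0.25 to 0.8 m from the base axis. Payload 3.9 kg.
Tool frame: the origin (TCP) lies on the centre line of the jaws, within the pads' length; the fingertips stand 19 mm ahead of it and the grasp point (between the pads) is the TCP (r.tip_reach is the distance from the TCP to the fingertips, in m); z points along the fingers, y is the line along which they close (so a half turn about z gives the same grasp; the last joint's range is limited). The gripper opens to 85 mm and grips with 20 to 120 N. Pads are 22 mm wide; open, the fingers measure 114 mm over their backs; the gripper's body (76 mm by 85 mm) begins 54 mm behind the grasp point. The pads swing forward as they close: fully open they stand 13 mm farther back than shut.
Start: joints at [1.263, 0.26, -0.138, 1.173, 0, 1.571], TCP at [0.159, 0.5, 0.25] pointing down, gripper open.
Joint ranges: [-2.78, 2.78], [-0.83, 1.72], [-1.28, 1.37], [-1.9, 2.12], [-1.57, 1.48], [-3.14, 3.14]. Speed limits (rad/s): [2.57, 2.57, 3.14, 3.14, 3.14, 3.14].

### API

Orientations are given as a 3x3 rotation matrix whose columns are the frame's x, y, z axes.
In Python, from bench import r gives the robot as it stands. Calls block until the motion is done:
- r.move_ptp(position, orientation): joint-space move of the TCP to a pose.
- r.line_to(position, frame=None, rate=0.15): straight line of the TCP; frame=None keeps the orientation; rate is the mean speed in m/s.
- r.move_joints(angles): joint-space move.
- r.command_gripper(opening): finger opening in m; the grip force is fixed at half the most; returns when the fingers have stopped.
- r.wait(seconds).
- r.solve_ik(position, orientation): joint angles nearest the present ones, or None.
- r.observe(): the state.
- r.snapshot(name): name is "scene" or "top"; returns a dict with "img" (384x512x3 uint8, red, green, blue), "mtx" (3x3 intrinsics, pixels), "world_from_camera" (4x4, takes a point from camera to world coordinates). Camera axes: x right, y down, z forward; pixel columns grow to the right and rows downward; lengths in m; the calibration is good to about 2 mm. A picture is of the moment at which its call begins. There is no depth.
A pose or a line that the arm cannot do raises r.Unreachable and nothing moves.
- r.finish_job(): hands the job in; it is judged then, once.
The state is a dict: "time": time; "joint_pos": joint angles; "qd": joint speeds; "effort": joint torques, N m; "ee_pos": TCP position; "eef_rot": TCP orientation; "wrist_force": force on the tool from outside, world axes, zero at the start; "torque": the same for the moment, N m; "finger_gap": finger opening in m; "grasp_force": force on a finger pad.
Only numpy, scipy, OpenCV 4.12 (cv2) and the standard library are available. Lean on these libraries where they do the work, as an engineer would, in place of code of your own. Each camera call takes 0.05 s, during which the arm holds its last target. There are 200 camera calls.

### The job

Set the aluminium adapter plate over the two pins on the back of the face-down headlamp so that it lies flush, then put the orange bulb holder through the plate's neck with its grip bar in line with the two pins, push it down against the spring and, keeping it pushed, twist it a quarter turn clockwise (seen from above). Its retaining clip is not fitted yet, so finish while still gripping the holder, with its collar pressed fully home on the neck and the quarter turn kept on. Leave the grey old holder and the other things on the bench where they are.

Things in the scene. Friction and masses are not known exactly. Their poses are not given: they have to be found in the camera images.
- lamp: round black headlamp, 178 mm across, fixed to the bench lens down. Origin: centre of its underside on the bench; z up. Its back is a grey block 124 (x) x 80 (y) mm, flat top 105 mm above the origin, with two upright steel pins (8 mm in diameter, 14 mm tall, tapered tips) at x = +46 and -46 mm, y = 0. A half turn about z makes no difference to the job.
- port (a point): centre of the lamp's round port, level with the flat top of the grey block; axes as the lamp's. The port is 48 mm across, narrowed to 33 mm by brass ledges (top level with the block, 4.5 mm thick); two 11 mm wide gaps in the ledges, at +x and -x (towards the pins), let the holder's lugs through.
- plate: aluminium plate, 0.18 kg, flat on the bench: base 120 (x) x 74 (y) x 6 mm; on it a square neck 56 x 56 mm, 14 mm tall (top 20 mm above the underside), sides along x and y; a 47 mm bore through both; two 11 mm pin holes at x = +46 and -46 mm, y = 0. Origin: centre of the underside; z up. Grip it by the neck from above; either way round fits.
- holder: orange bulb holder, 0.11 kg, standing upright. Origin: centre of its bottom; z up. White barrel 30 mm across from 0 to 36.5 mm; orange collar 54 mm across from 36.5 to 40.5 mm; on it a grip bar 40 mm long (x), 14 mm thick (y), up to 70.5 mm. Two steel lugs, 6 mm wide, at +x and -x (under the ends of the bar) reach 21 mm from the axis, 1 to 8 mm above the bottom.
- seat_push (a joint): how far the sprung copper seat in the port is pushed down, m. 0 at rest: its top is 9.5 mm below the block top and the holder's bottom meets it there. 0.003: the lugs clear the ledges and can turn. 0.007: fully home, collar on the neck of the flush plate. The spring gives 3.5 N at first and 8.5 N when home; if let go it lifts the holder again.
- seat_turn (a joint): how far the seat's disc is turned clockwise seen from above, rad. 0 at rest (its lug slots lie at the ledge gaps), stop at 1.65. The lugs turn it, with about 0.06 rad of play each way. A light spring turns it back (0.018 N m at first, 0.065 N m at a quarter turn); it cannot turn anticlockwise from 0.
- old_holder: bystander: old bulb holder of the same shape, all grey, standing upright; origin at the centre of its bottom
- water_bottle: bystander: pale clear water bottle, 64 mm across, 190 mm tall; origin at the centre of its bottom
- cleaner_can: bystander: blue can, 60 mm across, 110 mm tall; origin at the centre of its bottom
- screwdriver: bystander: screwdriver lying on the bench; origin at its underside
- tape_roll: bystander: yellow roll of tape, 90 mm across, 24 mm tall; origin at the centre of its underside
- mug: bystander: blue mug, 76 mm across, 90 mm tall; origin at the centre of its bottom
Mind the look-alikes: they are no part of the job. Of the things like the holder, leave any that is green; of the rest the larger one is meant.

How it is judged:
On the way, in this order (a step that is already met when the one before it is completed fails the run):
1. the plate lies flush on the lamp's block, over both pins (z of plate in the frame of port between -0.002 and 0.0018 m and horizontal distance between plate and port below 0.004 m and angle between the z axis of plate and the z axis of lamp, either way round below 0.03 rad and angle between the x axis of plate and the x axis of lamp, either way round below 0.12 rad), for 0.2 s.
2. the holder is in the port and pushed down against the spring, not yet turned (horizontal distance between holder and port below 0.004 m and angle between holder's own z axis and vertical below 0.08 rad and value of joint seat_push above 0.0035 m and value of joint seat_turn below 0.35 rad), for 0.1 s.
At the end, for the whole second after the job is handed in: the plate flush on the block (gap under 1.8 mm, within 4 mm of centre, long side along the pins) and the holder upright in the port, pressed home (spring seat more than 5.5 mm down of 7), turned clockwise more than 1.3 rad, at rest and still in the fingers (more than 2 N) (all of step 1 and horizontal distance between holder and port below 0.004 m and angle between holder's own z axis and vertical below 0.08 rad and value of joint seat_push above 0.0055 m and value of joint seat_turn above 1.3 rad and contact force between the fingers and holder above 2 N and linear speed of holder below 0.02 m/s); the arm keeps its last pose, push and grip.
It fails at once if the old holder or another loose thing on the bench is shifted more than 30 mm (distance of any of old_holder, water_bottle, cleaner_can, screwdriver, tape_roll, mug from where it was at the start of the episode above 0.03 m).
It also fails if it takes over 59 s, if anything falls off the work surface, if the arm or the gripper's body presses on something with over 40 N, if the wrist force passes 120 N, or if a joint passes its speed limit or range.

## Working session

There is one attempt and no reset: what is moved stays moved. The work goes in short steps, each a Python script; the robot and the scene stay as the last script left them, time stands still between calls to the robot, and variables do not carry over. Pictures are saved under pics/ and viewed, at most 10 in all, crops included, and the job is handed in when it is done.

```bash
ls; mkdir -p pics; python3 - <<'E'
from bench import r
import cv2,numpy as np
for n in("scene","top"):
    s=r.snapshot(n);cv2.imwrite(f"pics/{n}0.png",s["img"][:,:,::-1]);print(n,s["mtx"].tolist(),np.round(s["world_from_camera"],4).tolist())
    np.savez(f"{n}0.npz",**s)
print(r.observe())
E
```

```text
pics
scene [[375.6988961375334, 0.0, 256.1433727652412], [0.0, 375.6988961375334, 191.13658396395007], [0.0, 0.0, 1.0]] [[0.751, 0.4892, -0.4434, 1.0392], [0.6603, -0.5592, 0.5013, -0.5857], [-0.0027, -0.6693, -0.743, 0.9817], [0.0, 0.0, 0.0, 1.0]]
top [[448.4121675261606, 0.0, 258.35004497434613], [0.0, 448.4121675261606, 193.6967299715033], [0.0, 0.0, 1.0]] [[0.0149, -0.9869, 0.1607, 0.3383], [-0.9998, -0.0165, -0.0088, 0.0039], [0.0113, -0.1605, -0.987, 1.3099], [0.0, 0.0, 0.0, 1.0]]
{'time': 0.1, 'joint_pos': array([ 1.26299810e+00,  2.60605557e-01, -1.39212718e-01,  1.17270621e+00,
        7.81350273e-06,  1.57075973e+00]), 'qd': array([-0.00020363, -0.00205105,  0.00176735,  0.0018726 , -0.00071086,
       -0.0012478 ]), 'effort': array([-4.81529952e-06, -4.06508839e+01,  2.54527617e+01,  1.01174557e-02,
        1.41451693e-05, -1.24774900e-06]), 'ee_pos': array([0.15888042, 0.49978653, 0.24956515]), 'eef_rot': array([[-9.53014014e-01,  3.02925744e-01, -5.31011506e-04],
       [ 3.02926210e-01,  9.53012595e-01, -1.64457438e-03],
       [ 7.87673686e-06, -1.72815973e-03, -9.99998507e-01]]), 'wrist_force': array([ 0.79616936,  0.52052588, -0.2464023 ]), 'torque': array([ 0.00135649, -0.03159012, -0.02252689]), 'grasp_force': 0.0, 'finger_gap': 0.08529537599412186}
```

View pics/scene0.png

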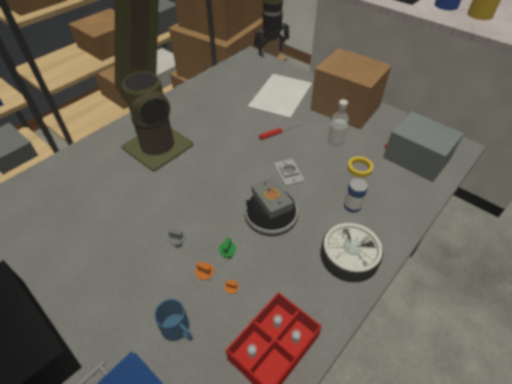

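View pics/top0.png

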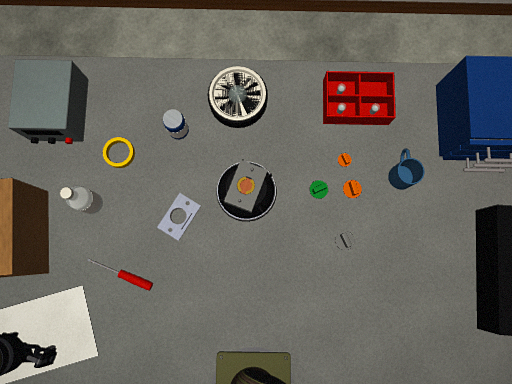

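The scene view shows the lamp at (271,205), the plate at (289,172), orange holders at (204,270) and (231,286), a green one at (228,247) and the grey one at (177,238). In the top view the lamp is at (246,188) and the plate at (179,216).

Holder candidates in the top view are orange (352,188), orange (344,159), green (319,189) and grey (344,240). I choose the larger orange one at (352,188) and will check it in a crop.

```bash
python3 - <<'E'
import cv2,numpy as np
t=cv2.imread("pics/top0.png");s=cv2.imread("pics/scene0.png")
def c(i,x,y,w,h,W,H): return cv2.resize(i[y:y+h,x:x+w],(W,H),interpolation=cv2.INTER_CUBIC)
a=np.hstack([c(t,150,150,80,60+40,320,400)[:, :],c(t,210,150,70,100,280,400)]) 
A=c(t,150,155,130,97,400,298);B=c(t,300,145,70,52,400,298);C=c(s,240,150,80,60,400,298);D=c(s,165,230,80,60,400,298)
cv2.imwrite("pics/crop1.png",np.vstack([np.hstack([A,B]),np.hstack([C,D])]))
E
```

```text
(no output)
```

View pics/crop1.png

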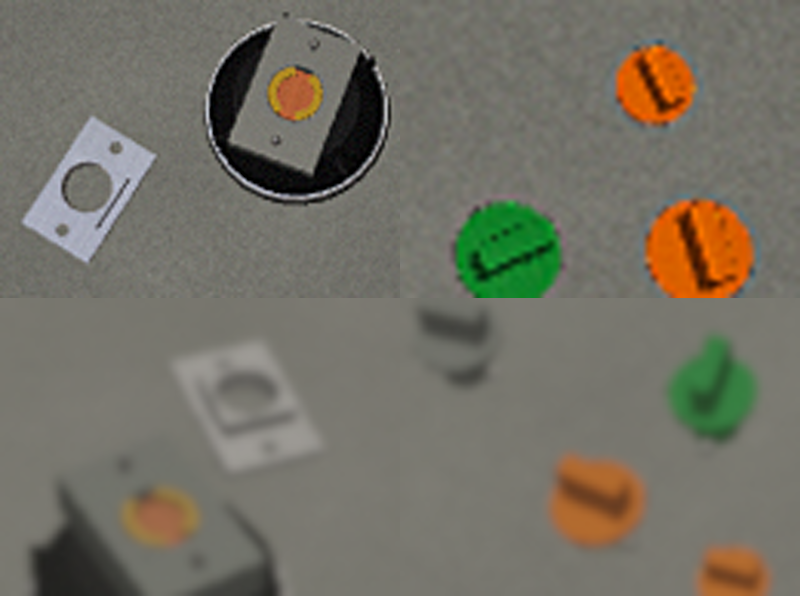

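The crop confirms the larger orange holder at top pixel (352,188). The smaller orange one and the green one are the decoys. Next I fit the poses from both views.

```bash
cat > vis.py <<'E'
import cv2,numpy as np
from scipy.optimize import minimize
def load(n): d=np.load(n); return {k:d[k] for k in d}
def proj(s,P):
    T=np.linalg.inv(s["world_from_camera"]); c=np.atleast_2d(P)@T[:3,:3].T+T[:3,3]
    u=c@s["mtx"].T; return u[:,:2]/u[:,2:]
def ray(s,uv):
    W=s["world_from_camera"]; d=W[:3,:3]@np.linalg.solve(s["mtx"],[*uv,1]); return W[:3,3],d/np.linalg.norm(d)
def at_z(s,uv,z): o,d=ray(s,uv); return o+d*(z-o[2])/d[2]
def tri(s1,u1,s2,u2):
    A=np.zeros((3,3));b=np.zeros(3);R=[]
    for s,u in((s1,u1),(s2,u2)):
        o,d=ray(s,u);M=np.eye(3)-np.outer(d,d);A+=M;b+=M@o;R.append((o,M))
    p=np.linalg.solve(A,b); return p,[np.linalg.norm(M@(p-o)) for o,M in R]
def rz(a): c,s=np.cos(a),np.sin(a); return np.array([[c,-s,0],[s,c,0],[0,0,1]])
def box(x,y,z0,z1): return np.array([[a*x/2,b*y/2,z] for a in(-1,1) for b in(-1,1) for z in(z0,z1)])
def circ(d,z): t=np.linspace(0,2*np.pi,48,endpoint=False); return np.c_[d/2*np.cos(t),d/2*np.sin(t),0*t+z]
def sil(s,parts,pose,K=4):
    x,y,z,a=pose; im=np.zeros((384*K,512*K),np.uint8)
    for m in parts:
        h=cv2.convexHull(((proj(s,m@rz(a).T+[x,y,z])+.5)*K-.5).astype(np.float32))
        cv2.fillConvexPoly(im,np.round(h*256).astype(np.int32),255,shift=8)
    return cv2.resize(im,(512,384),interpolation=cv2.INTER_AREA)/255.
def fit(views,parts,p0,free):
    """views: (snapshot, alpha image, blur sigma)"""
    free=list(free)
    def cost(q):
        p=np.array(p0,float);p[free]=q;c=0
        for s,a,g in views:
            m=sil(s,parts,p); m=cv2.GaussianBlur(m,(0,0),g) if g else m
            c+=((m-a)**2).sum()
        return c
    q0=np.array(p0,float)[free]; st=np.array([.006,.006,.006,.08])[free]
    o=minimize(cost,q0,method="Nelder-Mead",options=dict(initial_simplex=np.vstack([q0,q0+np.diag(st)]),xatol=1e-4,fatol=1e-3))
    p=np.array(p0,float);p[free]=o.x;return p,o.fun
def roi(a,c,rad):
    m=np.zeros_like(a);cv2.circle(m,tuple(map(int,c)),rad,1,-1);return a*m
E
python3 - <<'E'
from vis import *
t=load("top0.npz");s=load("scene0.npz")
def f(v): return v["img"].astype(float)
# plate: gray alpha
def bright(v,c,rad):
    g=f(v).mean(2);x,y=c;p=g[y-rad:y+rad,x-rad:x+rad];bg=np.median(p);fg=np.percentile(p,97);print("bg fg",bg,fg)
    return roi(np.clip((g-bg-8)/(fg-bg-16),0,1),c,rad)
def fill(a): # fill dark holes: close
    m=(a>.5).astype(np.uint8);c,_=cv2.findContours(m,0,2);c=max(c,key=cv2.contourArea)
    k=np.zeros_like(m);cv2.drawContours(k,[c],-1,1,-1);e=cv2.erode(k,np.ones((5,5)));d=cv2.dilate(k,np.ones((5,5)))
    return np.where(e>0,1,a*d)
aT=fill(bright(t,(179,217),30));aS=fill(bright(s,(289,172),22))
P=[np.vstack([box(.12,.074,0,.006)]),box(.056,.056,.006,.02)]
p0=[*at_z(t,(179,217),.01)[:2],0,2.0]
best=min((fit([(t,aT,.5)],P,[*p0[:3],a],(0,1,3)) for a in np.arange(0,np.pi,.5)),key=lambda q:q[1])
print("plate top only",best)
b=best[0];print("both",fit([(t,aT,.5),(s,aS,1)],P,b,(0,1,2,3)))
# orange/saturated things
def col(v,c,rad):
    i=f(v);sat=i[...,0]-i[...,2];x,y=c;fg=np.percentile(sat[y-rad//2:y+rad//2,x-rad//2:x+rad//2],60);print("fg",fg);return roi(np.clip(sat/fg,0,1),c,rad)
def cen(a): m=(a>.5).astype(np.uint8);M=cv2.moments(m);return M["m10"]/M["m00"],M["m01"]/M["m00"],M["m00"]
cT,cS=cen(col(t,(352,188),16)),cen(col(s,(204,270),14));print("holder",cT,cS,tri(t,cT[:2],s,cS[:2]))
H=[circ(.054,.0365),circ(.054,.0405),box(.04,.014,.0405,.0705)];H=[np.vstack(H[:2]),H[2]]
hT,hS=col(t,(352,188),16),col(s,(204,270),14)
p0=[*at_z(t,cT[:2],.04)[:2],0,0]
for a in np.arange(0,np.pi,.4): print(np.round(fit([(t,hT,.5),(s,hS,1)],H,[*p0[:3],a],(0,1,2,3))[0],4),end=" ");print(fit([(t,hT,.5),(s,hS,1)],H,[*p0[:3],a],(0,1,2,3))[1])
cT,cS=cen(col(t,(246,186),12)),cen(col(s,(272,195),12));print("port",cT,cS,tri(t,cT[:2],s,cS[:2]),at_z(t,cT[:2],.105))
np.set_printoptions(linewidth=220)
g=f(t).mean(2).astype(int);print(g[164:176,244:260]);print(g[195:207,232:248])
E
```

```text
bg fg 113.33333333333333 180.33333333333334
bg fg 118.0 149.66666666666666
plate top only (array([ 0.48117295,  0.22478333,  0.        , -0.52991002]), np.float64(13.577735242925495))
both (array([ 0.48048282,  0.22396575,  0.00421201, -0.5346043 ]), np.float64(217.33658740455294))
fg 217.0
fg 120.0
holder (351.9751037344398, 188.55601659751036, 241.0) (203.74264705882354, 270.47058823529414, 272.0) (array([ 0.56496815, -0.27626082,  0.04037942]), [np.float64(0.0007680143204118028), np.float64(0.0007680143204118322)])
fg 217.0
fg 120.0
[ 5.653e-01 -2.765e-01  5.000e-04  3.390e-02] 28.831096413122225
[ 0.5652 -0.2763  0.0011  0.3961] 28.103983895573716
[ 0.5651 -0.2764  0.0014  0.8086] 29.98697262443858
[ 0.5652 -0.276   0.0012  0.4265] 28.52933629517549
[ 0.5644 -0.2754  0.0023  0.9228] 33.842314433266345
[ 5.647e-01 -2.765e-01  3.000e-04  2.101e+00] 43.00011925529864
[ 5.649e-01 -2.764e-01  1.000e-04  3.322e+00] 28.768772250398854
[ 5.652e-01 -2.765e-01  4.000e-04  3.368e+00] 28.197448183372025
fg 124.8
fg 81.0
port (245.40677966101694, 185.22457627118644, 236.0) (271.65734265734267
[... 1091 characters left out ...]
 117 121 115 118 119 121 119]
 [117 115 122 121 116 118 118 121 121 119 117 116 121 118 118 117]
 [119 122 117 120 122 119 121 118 126 121 120 118 118 120 115 121]
 [118 120 120 118 119 122 104 113  82 128 119 121 114 118 121 115]
 [117 122 119 115 120 115 103 130  76 103 117 119 119 119 116 118]
 [120 118 117 118 122 117  84  69  52  99 126 115 120 121 123 120]
 [121 118 120 117 119 122 112  90 111 119 122 116 123 117 117 122]
 [131 121 121 121 120 120 123 121 123 119 117 119 122 117 120 120]
 [ 79 114 128 129 125 124 116 120 120 120 119 119 120 119 116 120]
 [ 41  58  60  78 112 132 127 122 122 118 118 117 117 112 121 114]
 [  9  16  23  36  58  81 112 135 124 124 123 121 117 119 118 121]]
```

```bash
python3 - <<'E'
from vis import *
t=load("top0.npz");s=load("scene0.npz")
def comp(v,lo,hi,seed,fillh=True):
    g=cv2.GaussianBlur(v["img"].mean(2),(0,0),.01) if 0 else v["img"].astype(float).mean(2)
    m=((g>lo)&(g<hi)).astype(np.uint8);n,l=cv2.connectedComponents(m,connectivity=4)
    k=(l==l[seed[1],seed[0]]).astype(np.uint8);print("area",k.sum())
    c,_=cv2.findContours(k,0,2);c=max(c,key=cv2.contourArea);o=np.zeros_like(k);cv2.drawContours(o,[c],-1,1,-1);return o.astype(float)
for lo in(75,85,95):
    a=comp(t,lo,145,(240,190));B=[box(.124,.08,.105,.1051)]
    p=min((fit([(t,a,0)],B,[.557,.029,0,x],(0,1,3)) for x in np.arange(0,3.1,.5)),key=lambda q:q[1]);print(lo,p)
p=p[0]
pins=[(252.0,168.7),(239.3,200.0)]
q=[at_z(t,u,.112) for u in pins];print("pins",q,(q[0]+q[1])/2,np.linalg.norm(q[0]-q[1]),np.arctan2(*(q[0]-q[1])[1::-1]))
q=[at_z(t,u,.006) for u in((150+116*.325,155+148*.325),(150+62*.325,155+230*.325))];print("plate holes",(q[0]+q[1])/2,np.linalg.norm(q[0]-q[1]),np.arctan2(*(q[0]-q[1])[1::-1]))
# plate bore, two views
def dark(v,c,rad,th):
    g=v["img"].astype(float).mean(2);a=roi((g<th).astype(float),c,rad);M=cv2.moments(a.astype(np.uint8));return M["m10"]/M["m00"],M["m01"]/M["m00"],M["m00"]
u,w=dark(t,(178,216),9,150),dark(s,(289,170),8,135);print(u,w,tri(t,u[:2],s,w[:2]))
# holder yaw: dark line pixels
g=t["img"].astype(float).max(2);a=roi((g<150).astype(float),(352,188),8);yx=np.argwhere(a>0);print(len(yx),yx.tolist())
P=np.array([at_z(t,(x,y),.05)[:2] for y,x in yx]);e=np.linalg.eigh(np.cov(P.T))[1][:,1];print("holder yaw",np.arctan2(e[1],e[0]))
from bench import r
print(r.tip_reach)
E
```

```text
area 152764
75 (array([0.11437823, 0.31787932, 0.        , 3.67699938]), np.float64(165301.50654363708))
area 151548
85 (array([0.11437823, 0.31787932, 0.        , 3.67699938]), np.float64(165048.50654363708))
area 145611
95 (array([0.11437823, 0.31787932, 0.        , 3.67699938]), np.float64(160835.50654363708))
pins [array([0.60217763, 0.01162227, 0.112     ]), array([0.51521097, 0.04440971, 0.112     ])] [0.5586943  0.02801599 0.112     ] 0.09294200445083499 -0.36053305005199
plate holes [0.47973464 0.22280262 0.006     ] 0.0921811729240486 -0.5438232016189348
(177.78280542986425, 215.50678733031674, 221.0) (288.5875, 170.21875, 160.0) (array([0.48136438, 0.22524819, 0.01087203]), [np.float64(0.0003854233409234508), np.float64(0.00038542334092338075)])
40 [[182, 349], [182, 350], [183, 348], [183, 349], [183, 350], [184, 349], [184, 350], [185, 349], [185, 350], [185, 351], [186, 349], [186, 350], [186, 351], [187, 350], [187, 351], [188, 350], [188, 351], [188, 352], [189, 350], [189, 351], [189, 352], [190, 351], [190, 352], [191, 351], [191, 352], [191, 353], [192, 351], [192, 352], [192, 353], [193, 352], [193, 353], [193, 357], [193, 358], [194, 352], [194, 353], [194, 354], [194, 355], [195, 352], [195, 353], [195, 354]]
holder yaw -2.749810373080651
0.019
```

```bash
cat > rob.py <<'E'
from bench import r
import numpy as np
def down(a): c,s=np.cos(a),np.sin(a); return np.array([[c,s,0],[s,-c,0],[0,0,-1.]])
def st(m=""):
    o=r.observe();print(m,"t%.1f"%o["time"],np.round(o["ee_pos"],4),"F",np.round(o["wrist_force"],1),"T",np.round(o["torque"],2),"gap %.4f g %.1f"%(o["finger_gap"],o["grasp_force"]),"j6 %.2f"%o["joint_pos"][5]);return o
E
python3 - <<'E'
from vis import *
from rob import *
t=load("top0.npz");g=t["img"].astype(float).mean(2)
W=roi(np.ones_like(g),(245.5,187),26);a=np.clip((g-40)/75,0,1);a[(g>135)]=0;a=np.maximum(a,roi(np.ones_like(g),(245.5,185.5),11))
from scipy.optimize import minimize
B=[box(.124,.08,.105,.1051)]
f=lambda q:(W*(sil(t,B,[q[0],q[1],0,q[2]])-a)**2).sum()
q0=np.array([.557,.029,-.36]);o=minimize(f,q0,method="Nelder-Mead",options=dict(initial_simplex=np.vstack([q0,q0+np.diag([.006,.006,.06])])));print(o.x,o.fun)
for n,p,a in(("plate",(.481,.2243,.026),-.534),("lamp",(.558,.0285,.135),-.37),("hold",(.565,-.2763,.064),.34),("twist0",(.558,.0285,.16),-.37),("twist1",(.558,.0285,.16),-.37-np.pi/2)):
    for k in(-1,0,1):
        j=r.solve_ik(np.array(p),down(a+k*np.pi));print(n,k,None if j is None else np.round(j,2))
E
```

```text
[ 0.55812861  0.02866793 -0.35566326] 22.18780004271861
plate -1 [ 0.44  0.47 -0.48  0.63  0.    0.97]
plate 0 [ 0.44  0.47 -0.48  0.63  0.   -2.17]
plate 1 [ 0.44  0.47 -0.48  0.63  0.    0.97]
lamp -1 [ 0.05  0.39 -0.26  0.92  0.    0.42]
lamp 0 [ 0.05  0.39 -0.26  0.92  0.   -2.72]
lamp 1 [ 0.05  0.39 -0.26  0.92  0.    0.42]
hold -1 [-0.45  0.56 -0.17  0.84  0.   -0.79]
hold 0 [-0.45  0.56 -0.17  0.84  0.    2.35]
hold 1 [-0.45  0.56 -0.17  0.84  0.   -0.79]
twist0 -1 [ 0.05  0.37 -0.22  0.98  0.    0.42]
twist0 0 [ 0.05  0.37 -0.22  0.98  0.   -2.72]
twist0 1 [ 0.05  0.37 -0.22  0.98  0.    0.42]
twist1 -1 [ 0.05  0.37 -0.22  0.98  0.    1.99]
twist1 0 [ 0.05  0.37 -0.22  0.98  0.   -1.15]
twist1 1 [ 0.05  0.37 -0.22  0.98  0.    1.99]
```

The lamp fit gives (0.558, 0.0287), yaw -0.357, and the block fit, pins and port agree within about 1 mm. I'll grasp the plate now.

```bash
python3 - <<'E'
from rob import *
from vis import *
R=down(-.534+np.pi)
r.move_ptp([.481,.2243,.09],R);r.line_to([.481,.2243,.026],rate=.1);st("down")
r.command_gripper(.05);st("grip")
r.line_to([.481,.2243,.19],rate=.15);st("lift")
R=down(-.357+np.pi)
r.move_ptp([.558,.0287,.19],R);r.line_to([.558,.0287,.155],rate=.1);r.wait(.2);st("above")
for n in("top","scene"):
    s=r.snapshot(n);np.savez(n+"1.npz",**s)
    u=proj(s,[[.558,.0287,.14]])[0].astype(int);cv2.imwrite(f"pics/{n}1.png",s["img"][:,:,::-1]);
    c=s["img"][u[1]-45:u[1]+45,u[0]-45:u[0]+45,::-1];cv2.imwrite(f"pics/{n}1c.png",cv2.resize(c,(400,400),interpolation=cv2.INTER_CUBIC));print(u)
cv2.imwrite("pics/c1.png",np.hstack([cv2.imread("pics/top1c.png"),cv2.imread("pics/scene1c.png")]))
E
```

```text
down t2.5 [0.4813 0.2247 0.0264] F [ 0.6  0.2 -0.3] T [-0.03 -0.   -0.  ] gap 0.0853 g 0.0 j6 0.97
grip t3.0 [0.4815 0.2243 0.0278] F [-3.2 -2.  10.7] T [-0.3   0.5  -0.07] gap 0.0550 g 61.0 j6 0.97
lift t4.2 [0.4803 0.224  0.189 ] F [-0.8 -0.4 -2.3] T [-0.02 -0.02  0.05] gap 0.0546 g 63.6 j6 0.97
above t5.8 [0.5586 0.029  0.1559] F [ 0.1  1.2 -2.3] T [-0.01 -0.03 -0.02] gap 0.0548 g 63.7 j6 0.41
[245 182]
[271 186]
```

View pics/c1.png

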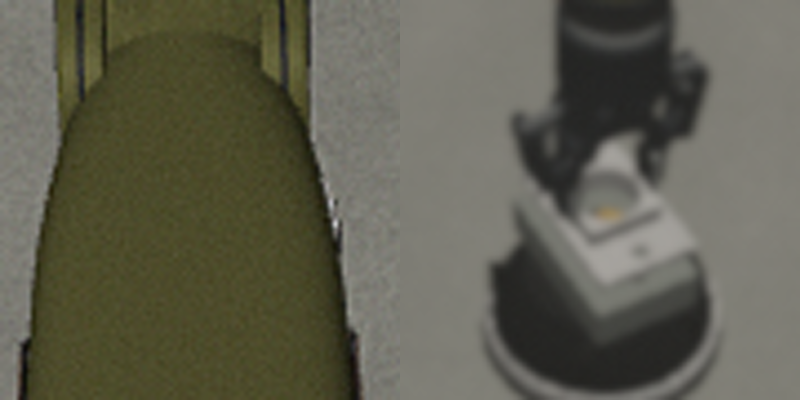

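The top view is blocked by the arm. The scene view shows the plate held level over the block and aligned with it. I'll descend with force checks.

```bash
python3 - <<'E'
from rob import *
z=.146
r.line_to([.558,.0287,z],rate=.08)
while z>.128:
    z-=.002;r.line_to([.558,.0287,z],rate=.03);o=st()
    if o["wrist_force"][2]>10: break
E
```

```text
t6.4 [0.558  0.0287 0.144 ] F [ 0.4 -0.4 -2.4] T [ 0.01 -0.05  0.03] gap 0.0546 g 63.8 j6 0.41
 t6.6 [0.5579 0.0287 0.1419] F [-0.2 -0.1 -3. ] T [-0.04 -0.   -0.01] gap 0.0545 g 63.8 j6 0.41
 t6.9 [0.5579 0.0287 0.1398] F [-0.  -1.2 -2.6] T [-0.05 -0.02  0.02] gap 0.0547 g 63.8 j6 0.41
 t7.1 [0.5579 0.0287 0.1378] F [ 0.3  0.5 -2.3] T [-0.03 -0.02 -0.  ] gap 0.0548 g 63.8 j6 0.41
 t7.4 [0.5578 0.0287 0.1358] F [ 0.4  0.6 -1.9] T [ 0.02 -0.03  0.05] gap 0.0546 g 63.8 j6 0.41
 t7.6 [0.5579 0.0287 0.1338] F [-0.2 -0.2 -2. ] T [ 0.01  0.03 -0.01] gap 0.0546 g 63.8 j6 0.41
 t7.9 [0.5583 0.0287 0.1329] F [-2.6  0.8  5.4] T [ 0.   0.4 -0. ] gap 0.0549 g 64.6 j6 0.41
 t8.1 [0.5583 0.0287 0.1328] F [-5.9 -0.3 16.2] T [-0.07  1.07 -0.02] gap 0.0549 g 66.1 j6 0.41
```

Contact came at TCP z = 0.133. At the grasp the TCP stood 0.0278 above the plate's underside, so the underside is at 0.105, which is flush and past the pins. I'll release, move over to the holder and look.

```bash
python3 - <<'E'
from rob import *
from vis import *
r.command_gripper(.085);st("open")
p=r.observe()["ee_pos"];r.line_to([.558,.0287,.22],rate=.15)
r.move_ptp([.565,-.2763,.13],down(.34+np.pi));st()
r.command_gripper(.035);r.wait(.1)
ims=[]
for n in("top","scene"):
    s=r.snapshot(n);np.savez(n+"2.npz",**s)
    for P in((.558,.0287,.12),(.565,-.2763,.06)):
        u=proj(s,[P])[0].astype(int);c=s["img"][u[1]-35:u[1]+35,u[0]-45:u[0]+45,::-1];ims.append(cv2.resize(c,(380,296),interpolation=cv2.INTER_CUBIC))
cv2.imwrite("pics/c2.png",np.vstack([np.hstack(ims[:2]),np.hstack(ims[2:])]))
E
```

```text
open t8.6 [0.5579 0.0287 0.1296] F [0.2 0.6 0.2] T [-0.01 -0.02 -0.04] gap 0.0851 g 0.0 j6 0.41
 t10.5 [ 0.5649 -0.2755  0.1296] F [-0.   0.   0.7] T [-0.02  0.06 -0.02] gap 0.0852 g 0.0 j6 -0.79
```

View pics/c2.png

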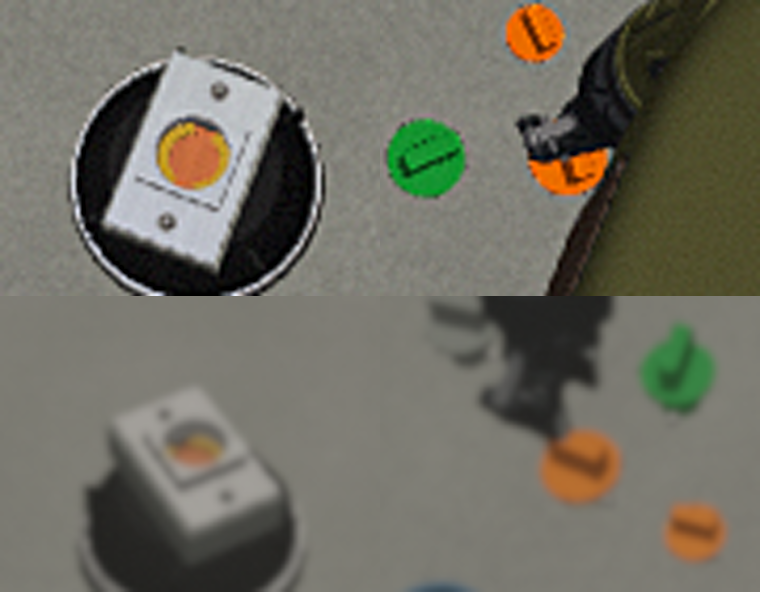

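The plate is seated: both pins show through its holes, at (219,90) and (167,221) in the crop, and the port is centred in the bore. The fingers are at the larger orange holder, so I'll grasp it now.

```bash
python3 - <<'E'
from rob import *
r.line_to([.565,-.2763,.063],rate=.06);st("down")
r.command_gripper(.008);o=st("grip")
r.line_to([.565,-.2763,.215],rate=.15);st("lift")
R=down(-.357+np.pi)
r.move_ptp([.558,.0287,.215],R);r.line_to([.558,.0287,.18],rate=.08);r.wait(.2);st("above")
z=.18
while z>.160:
    z-=.003;r.line_to([.558,.0287,z],rate=.04);o=st()
    if o["wrist_force"][2]>5: break
E
```

```text
down t12.5 [ 0.5654 -0.2765  0.0635] F [0.1 0.2 0.3] T [-0.   -0.01 -0.03] gap 0.0352 g 0.0 j6 -0.79
grip t12.8 [ 0.5655 -0.2766  0.0636] F [0.9 0.  3.4] T [-0.06  0.02 -0.05] gap 0.0130 g 60.0 j6 -0.79
lift t14.0 [ 0.5643 -0.276   0.2138] F [ 0.4 -0.9 -1.1] T [ 0.04 -0.02  0.03] gap 0.0130 g 59.6 j6 -0.79
above t15.9 [0.5585 0.0287 0.1807] F [-0.1  0.6 -0.5] T [-0.03 -0.01 -0.04] gap 0.0126 g 59.5 j6 0.41
 t16.2 [0.5578 0.0287 0.1769] F [ 0.6 -0.8 -2.1] T [-0.08 -0.    0.02] gap 0.0132 g 59.5 j6 0.41
 t16.4 [0.5578 0.0287 0.1737] F [ 0.1 -0.3 -1.5] T [-0.    0.01 -0.01] gap 0.0127 g 59.5 j6 0.41
 t16.7 [0.5578 0.0287 0.1707] F [-0.3  0.5 -1.8] T [-0.05  0.01  0.01] gap 0.0129 g 59.5 j6 0.41
 t16.9 [0.5578 0.0287 0.1677] F [ 0.2  0.5 -2.1] T [-0.03 -0.03 -0.01] gap 0.0130 g 59.5 j6 0.41
 t17.2 [0.5578 0.0287 0.1648] F [-0.5 -0.2 -0.8] T [ 0.04 -0.02 -0.03] gap 0.0130 g 59.5 j6 0.41
 t17.4 [0.5578 0.0287 0.1617] F [ 0.2 -0.2 -1.5] T [-0.04 -0.   -0.02] gap 0.0133 g 59.5 j6 0.41
 t17.7 [0.5583 0.0287 0.1591] F [0.2 0.  0. ] T [-0.04 -0.12  0.05] gap 0.0128 g 59.7 j6 0.41
```

The bottom is already below the ledge top and just meeting the seat, as expected (TCP about 0.159). Next I push.

```bash
python3 - <<'E'
from rob import *
for z in(.157,.155,.153,.1515):
    r.line_to([.558,.0287,z],rate=.03);o=st()
    if o["wrist_force"][2]>15: break
E
```

```text
t17.9 [0.5583 0.0287 0.1574] F [-0.2 -0.1  2.7] T [ 0.04  0.   -0.02] gap 0.0126 g 60.1 j6 0.41
 t18.2 [0.5583 0.0287 0.1553] F [-0.  -0.1  5.2] T [-0.02  0.07  0.01] gap 0.0126 g 60.3 j6 0.41
 t18.4 [0.5583 0.0287 0.1534] F [-0.2 -0.9  5.7] T [-0.05  0.07 -0.  ] gap 0.0129 g 60.5 j6 0.41
 t18.7 [0.5583 0.0287 0.1522] F [-0.5 -0.3  6.3] T [0.04 0.22 0.03] gap 0.0128 g 60.8 j6 0.41
```

```bash
python3 - <<'E'
from rob import *
r.wait(.2)
for k in(.3,.6,.9,1.2,1.4,1.57):
    r.line_to([.558,.0287,.1515],down(-.357+np.pi-k),rate=.05);o=st(k)
    if abs(o["torque"][2])>2 or o["wrist_force"][2]>30: break
r.line_to([.558,.0287,.1495],rate=.03);r.wait(.3);o=st("press");print(np.round(o["eef_rot"],3).tolist())
E
```

```text
0.3 t19.4 [0.5582 0.0284 0.1521] F [-1.1 -1.5  6.8] T [-0.17  0.27  0.01] gap 0.0125 g 60.6 j6 0.71
0.6 t19.8 [0.5581 0.0283 0.1521] F [-0.6 -1.5  6.5] T [-0.23  0.25  0.03] gap 0.0131 g 60.6 j6 1.01
0.9 t20.2 [0.5579 0.0281 0.1522] F [-1.8 -1.5  7.7] T [-0.37  0.37  0.02] gap 0.0132 g 60.7 j6 1.31
1.2 t20.7 [0.5577 0.0279 0.1521] F [-2.2 -1.7  8. ] T [-0.49  0.49 -0.  ] gap 0.0130 g 60.8 j6 1.61
1.4 t21.1 [0.5575 0.0279 0.1522] F [-2.3 -2.1  8.7] T [-0.47  0.61  0.02] gap 0.0131 g 60.9 j6 1.81
1.57 t21.4 [0.5573 0.0279 0.1522] F [-2.  -3.2  8.6] T [-0.46  0.64  0.03] gap 0.0128 g 60.9 j6 1.98
press t21.9 [0.5573 0.0279 0.1521] F [-6.2 -3.5 20.9] T [-0.48  1.48  0.03] gap 0.0130 g 62.5 j6 1.98
[[0.349, 0.937, 0.0], [0.937, -0.349, -0.002], [-0.001, 0.001, -1.0]]
```

```bash
python3 - <<'E'
from rob import *
import cv2
from vis import proj
s=r.snapshot("scene");u=proj(s,[(.558,.0287,.13)])[0].astype(int)
cv2.imwrite("pics/c3.png",cv2.resize(s["img"][u[1]-50:u[1]+50,u[0]-60:u[0]+60,::-1],(720,600),interpolation=cv2.INTER_CUBIC))
E
```

```text
(no output)
```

View pics/c3.png

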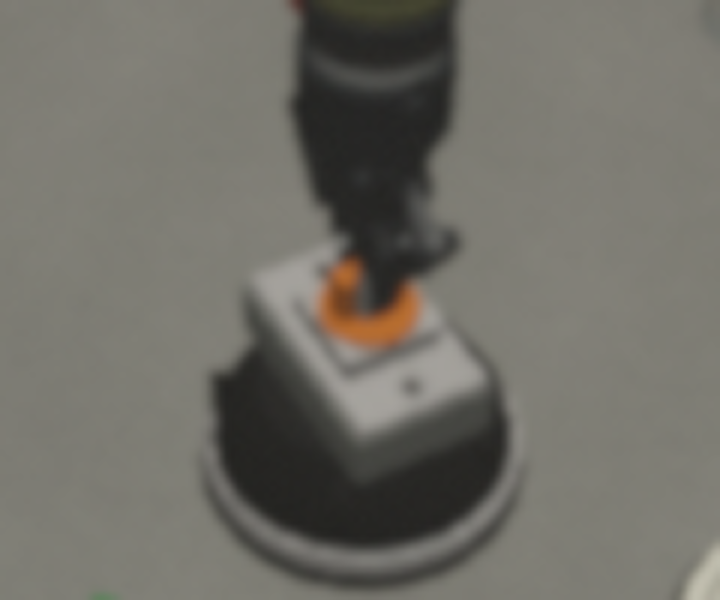

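The collar sits on the neck at (370,310), the bar lies across the pin line, and the plate is flush on the block. I'm handing it in.

```bash
python3 -c "
from bench import r
print(r.finish_job())"
```

```text
the job is handed in; nothing more can be done
None
```

I handed the job in with the plate flush over both pins and the orange holder pressed home, turned a quarter turn clockwise and still gripped; the hand-in returned no verdict, and the turn was judged from the wrist angle (1.57 rad) because the seat joint can't be read.

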